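# Ship the filled balloon weight, not the display dummy

## Task

Two identical pink dotted gift boxes stand on the packing bench among a green and a yellow one: one pink box is a filled balloon weight, the other an empty display dummy. Lift them to feel which is the heavy one, and set that one gently, upright, on the floor of the open blue order tray. Leave the light one standing upright on the bench.

Things in the scene. Friction and masses are not known exactly. Their poses are not given: they have to be found in the camera images.
- box_1_center (a point): one pink gift box, white dots, ribbon and flat bow; rigid, 60 x 60 mm, 80 mm tall, bow 12 mm more. Point: its middle, 40 mm above its underside; z up, x and y square to its sides. Starts upright on the bench, 35 mm or more clear of its neighbours. Of the two pink boxes either may be the filled one (0.55 to 0.71 kg); the other is empty (about 0.14 kg); they look the same
- box_2_center (a point): the other pink gift box, white dots, ribbon and flat bow; rigid, 60 x 60 mm, 80 mm tall, bow 12 mm more. Point: its middle, 40 mm above its underside; z up, x and y square to its sides. Starts upright on the bench, 35 mm or more clear of its neighbours. Of the two pink boxes either may be the filled one (0.55 to 0.71 kg); the other is empty (about 0.14 kg); they look the same
- tray: open blue plastic order tray fixed to the bench, 200 (x) x 240 (y) x 60 (z) mm outside, walls and floor 5 mm thick, empty. Origin at the middle of its underside on the bench; z up; x and y along its sides. A box standing in it has its middle 45 mm above this origin.
Things that resemble listed ones, but are neither listed nor needed, are in the scene too. What is shaped like the part that bears box_1_center but purple is not meant.

How it is judged:
By the outcome, as a careful person would: the job done as asked, in the order asked, and still so for the second after the job is handed in, with the robot touching nothing.
It also fails if it takes over 54 s, if anything falls off the work surface, if the arm or the gripper's body presses on something with over 40 N, if the wrist force passes 120 N, or if a joint passes its speed limit or range.

## Robot

A 6-joint arm with a two-finger parallel gripper is mounted at the origin on the work surface. World frame = base frame: x ahead of the robot, y to its left, z up, the work surface at z = 0. Lengths are in m, angles in degrees, forces in N, time in s.
With the tool pointing down it reaches from about 0.35 to 0.875 m from the base axis. Payload 4.2 kg.
Tool frame: the origin (TCP) lies on the centre line of the jaws, within the pads' length; the fingertips stand 11 mm ahead of it and the grasp point (between the pads) lies 8 mm behind it; z points along the fingers, y is the line along which they close (so a half turn about z gives the same grasp; the last joint's range is limited). The gripper opens to 87 mm and grips with 3 to 60 N. Pads are 19 mm wide; open, the fingers measure 117 mm over their backs; the gripper's body (75 mm by 190 mm) begins 51 mm behind the grasp point.
Start: joints at [-54.397, 22.042, 0.453, 0, -68.411, -14.817], TCP at [0.222, -0.584, 0.234] pointing down, gripper open.
Joint ranges: [-179.83, 179.83], [-69.29, 118.12], [-61.27, 80.66], [-181.25, 117.63], [-171.15, -9.14], [-177.46, 177.46]. Speed limits (degrees/s): [159.86, 159.86, 180, 180, 180, 180].

## Interface

Orientations are given as a 3x3 rotation matrix whose columns are the frame's x, y, z axes.
In Python, from station import r gives the robot as it stands.
- The arm moves only by the tool servo_tool, never from a script. Its argument "commands" is a list that holds one entry, the list of rows, each a list of 7 numbers: the closure, from 0 (fully open) to 1 (shut), then the shift along the tool's x, y, z in mm, then the turn, a rotation vector about the tool's x, y, z in rad. In form: [[[claw, x, y, z, ax, ay, az], ...]]. A call has exactly 5 rows; each row is the pose to reach, as a shift and turn from the pose commanded when the call began, along the tool's axes at that moment; what a row does not reach only later rows make up. A row lasts 1/10 s, in which the tool goes at most 50 mm and 8.59 degrees, less where a joint would pass 70% of its speed; a pose out of reach is approached as far as the arm can. A call with a gripper value outside its range is refused whole. The fingers move at their own pace and stop on an object; the grip force is fixed at half the most. Time passes only in rows, so rows that repeat a pose let the fingers close, or fill a call up. It gives the time, the measured TCP pose, the force, the opening and the grip force at its end, in the units of the state.
- r.sense(): the state, without advancing time (a new reading comes with each control period).
- r.capture(name): name is "side" or "top" or "wrist"; returns a dict with "pixels" (384x512x3 uint8, red, green, blue), "camera_matrix" (3x3 intrinsics, pixels), "R" (3x3) and "t" (3): a world point X has camera coordinates R X + t. Camera axes: x right, y down, z forward; pixel columns grow to the right and rows downward; lengths in m; the calibration is good to about 2 mm. A picture is of the moment at which its call begins. There is no depth.
- r.finish_job(): hands the job in; it is judged then, once.
The state is a dict: "time_s": time; "joints": joint angles; "joint_velocities": joint speeds; "effort": joint torques, N m; "tcp_pos": TCP position; "ee_rot": TCP orientation; "wrist_force": force on the tool from outside, world axes, zero at the start; "moment": the same for the moment, N m; "gripper_width": opening from 0.0 (shut) to 1.0 (fully open); "gripper_force": force on a finger pad.
Only numpy, scipy, OpenCV 4.12 (cv2) and the standard library are available. Lean on these libraries where they do the work, as an engineer would, in place of code of your own. Each camera call takes 0.05 s, during which the arm holds its last target. There are 200 camera calls.

## Working session

There is one attempt and no reset: what is moved stays moved. The work goes in short steps, Python scripts to look and compute and a tool call to move; the robot and the scene stay as the last step left them, time stands still between calls to the robot, and variables do not carry over. Pictures are saved under pics/ and viewed, at most 10 in all, crops included, and the job is handed in when it is done.

Besides the shell and the picture viewer there is one more tool, called as name(argument=value, ...) on one line, values as JSON. servo_tool: Moves the arm, as the interface text tells. Its arguments: {"type":"object","properties":{"commands":{"type":"array","items":{"type":"array","items":{"type":"array","items":{"type":"number"}}}}},"required":["commands"]}

```bash
mkdir -p pics; ls
python3 - <<'E'
from station import r
import cv2,numpy as np,pickle
d={}
for n in("top","side"):
    c=r.capture(n);d[n]=c
    cv2.imwrite(f"pics/{n}0.png",cv2.resize(c["pixels"][:,:,::-1],(800,600),interpolation=cv2.INTER_CUBIC))
    print(n,c["camera_matrix"].tolist(),(-c["R"].T@c["t"]).round(3))
    for P in([.4,0,0],[.5,0,0],[.4,.1,0]):
        p=c["camera_matrix"]@(c["R"]@P+c["t"]);print(P,p[:2]/p[2])
pickle.dump(d,open("c0.pkl","wb"))
s=r.sense();print(s)
E
```

```text
pics
top [[439.9233006289962, 0.0, 255.9378492926919], [0.0, 439.9233006289962, 195.00242117647255], [0.0, 0.0, 1.0]] [0.38  0.046 0.904]
[0.4, 0, 0] [277.44008445 261.75542223]
[0.5, 0, 0] [276.86973944 212.93110505]
[0.4, 0.1, 0] [228.21933251 261.9226751 ]
side [[454.8003709227319, 0.0, 250.6842087979775], [0.0, 454.8003709227319, 191.0457087294329], [0.0, 0.0, 1.0]] [0.26  0.963 0.61 ]
[0.4, 0, 0] [291.34235215 212.06278339]
[0.5, 0, 0] [252.71984594 207.06383436]
[0.4, 0.1, 0] [284.04657922 234.30394679]
{'time_s': 0.1, 'joints': array([-5.43972901e+01,  2.20843161e+01,  3.90257641e-01, -2.69604497e-02,
       -6.84108035e+01, -1.48182133e+01]), 'joint_velocities': array([ 0.03525689, -0.04349891,  0.14575962, -0.01318076, -0.07244297,
       -0.06673052]), 'effort': array([-7.05201273e-04, -3.91690671e+01,  1.87935144e+01,  4.23191652e+00,
        1.34542241e-02, -7.80816231e-05]), 'tcp_pos': array([ 0.22165107, -0.58384023,  0.2326043 ]), 'ee_rot': array([[-9.34983279e-01, -3.54691082e-01, -7.09690322e-04],
       [-3.54691789e-01,  9.34981656e-01,  1.74276039e-03],
       [ 4.54058641e-05,  1.88117316e-03, -9.99998230e-01]]), 'wrist_force': array([ 0.08136932, -0.47329114,  0.65347486]), 'moment': array([-0.05127289, -0.0414949 , -0.01256396]), 'gripper_force': 0.0, 'gripper_width': 0.9999807196713576}
```

View pics/top0.png

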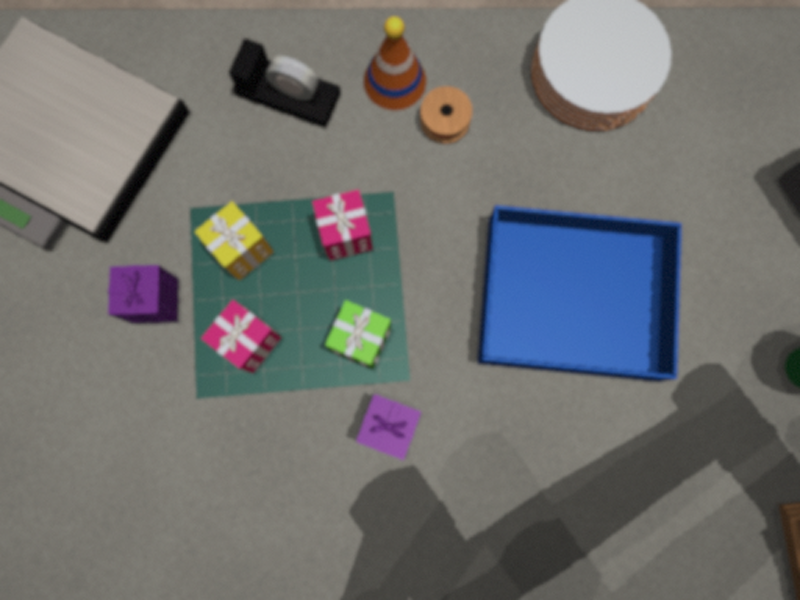

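View pics/side0.png

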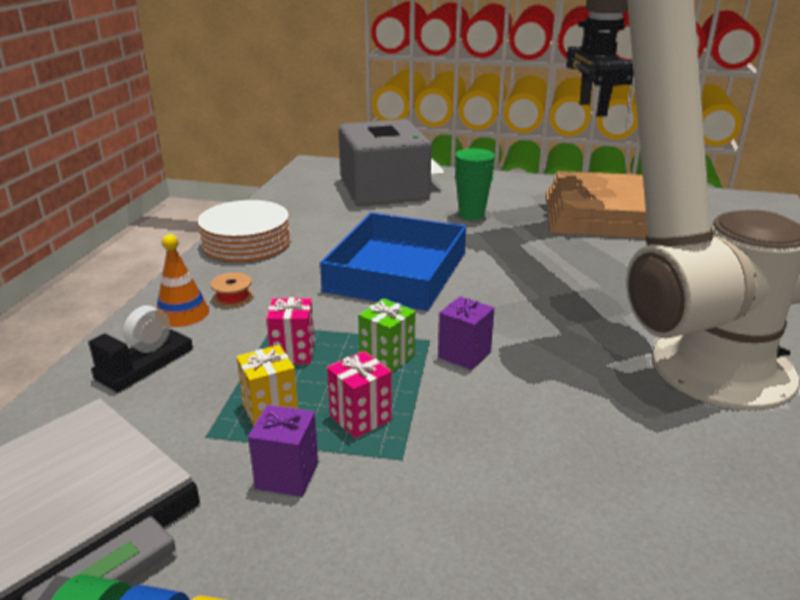

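The top picture shows two pink boxes: A at about (341,217) and B at about (238,335). Green is at (358,333), yellow at (232,235), and the purple decoys at (140,290) and (388,427). The blue tray rim corners are at (495,207), (680,224), (676,379) and (481,362). The side view agrees, with the pink boxes at (290,330) and (360,393). Only the two dotted pink boxes fit the description. I'll confirm them in an enlarged crop.

Run:
```python
import cv2,pickle
im=pickle.load(open("c0.pkl","rb"))["top"]["pixels"][:,:,::-1]
cv2.imwrite("pics/crop.png",cv2.resize(im[115:245,120:260],None,fx=4.6,fy=4.6,interpolation=cv2.INTER_CUBIC))
```

```text
(no output)
```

View pics/crop.png

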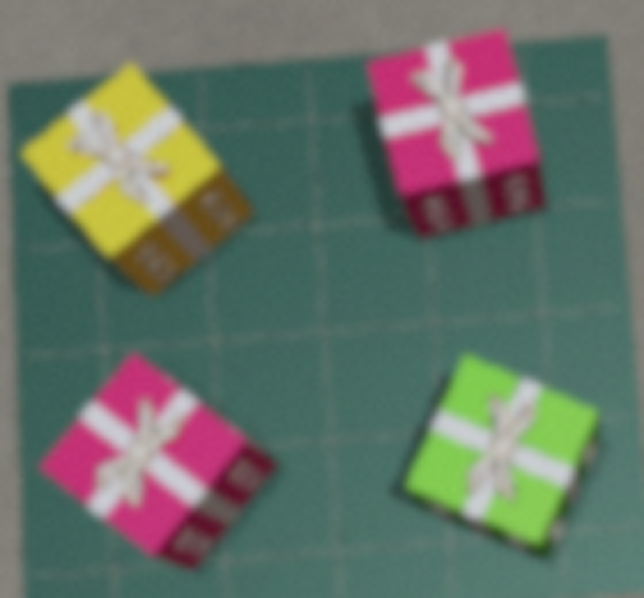

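The crop confirms both pink dotted boxes. Top-face corners are A (368,65), (507,30), (542,160), (403,195) and B (135,353), (248,440), (155,558), (40,466).

```bash
cat > h.py <<'E'
import numpy as np,cv2,pickle
def bp(c,uv,z):
    C=-c["R"].T@c["t"]; d=c["R"].T@np.linalg.inv(c["camera_matrix"])@[*uv,1]
    return (C+d*(z-C[2])/d[2])[:2]
def fit(P):
    P=np.array(P);q=np.roll(P,-1,0)-P
    a=np.degrees(np.arctan2(q[:,1],q[:,0]));
    m=np.degrees(np.angle(np.exp(4j*np.radians(a)).sum())/4)
    return P.mean(0).round(4),m.round(1),(np.linalg.norm(q,axis=1)*1e3).round(0)
def rel(pos,yaw_close,s):
    """tool-frame shift (mm) and rotvec to TCP pos, tool down, closing line along yaw (deg, mod 180)"""
    from scipy.spatial.transform import Rotation as Ro
    R=s["ee_rot"];best=None
    for k in(0,180):
        y=np.radians(yaw_close+k);Y=np.array([np.cos(y),np.sin(y),0]);Z=np.array([0,0,-1.]);T=np.c_[np.cross(Y,Z),Y,Z]
        v=Ro.from_matrix(R.T@T).as_rotvec()
        if best is None or np.linalg.norm(v)<np.linalg.norm(best):best=v
    return (R.T@(np.array(pos)-s["tcp_pos"])*1e3).round(1),best.round(3)
E
python3 - <<'E'
from h import *
from station import r
d=pickle.load(open("c0.pkl","rb"));c=d["top"]
f=lambda p,k,o:((np.array(p)+.5)/k-.5+o)
for n,Q in dict(A=[(368,65),(507,30),(542,160),(403,195)],B=[(135,353),(248,440),(155,558),(40,466)],G=[(465,353),(600,407),(548,547),(405,487)],Y=[(130,63),(222,165),(112,258),(20,153)]).items():
    print(n,*fit([bp(c,f(p,4.6,[120,115]),.08) for p in Q]))
print("tray",*fit([bp(c,f(p,1.5625,0),.06) for p in[(495,207),(680,224),(676,379),(481,362)]]))
s=r.sense()
print([bp(c,f(p,1.5625,0),.08).round(3) for p in[(388,427),(140,290)]])
E
```

```text
A [0.6346 0.1158] 14.8 [61. 59. 60. 59.]
B [0.4895 0.2415] -37.7 [60. 60. 61. 60.]
G [0.4914 0.0939] -22.2 [60. 61. 64. 61.]
Y [0.6144 0.256 ] 41.7 [60. 60. 61. 60.]
tray [ 0.5438 -0.1853] -5.7 [236. 198. 239. 199.]
[array([0.378, 0.058]), array([0.543, 0.361])]
```

servo_tool(commands=[[[0,-39,31,0,0,0,0],[0,-78,62,0,0,0,0],[0,-117,94,0,0,0,0],[0,-156,125,0,0,0,0],[0,-195,156,0,0,0,0]]])

```text
time_s: 0.6
tcp_pos: [0.3491, -0.3674, 0.2332]
ee_rot: [[-0.935, -0.354, -0.0], [-0.354, 0.935, 0.0], [0.0, 0.001, -1.0]]
wrist_force: [0.7, -1.1, -0.1]
gripper_width: 1.001
gripper_force: 0.0
```

servo_tool(commands=[[[0,-39,31,0,0,0,0],[0,-78,62,0,0,0,0],[0,-117,94,0,0,0,0],[0,-156,125,0,0,0,0],[0,-195,156,0,0,0,0]]])

```text
time_s: 1.1
tcp_pos: [0.476, -0.1523, 0.2335]
ee_rot: [[-0.935, -0.355, -0.0], [-0.355, 0.935, 0.0], [0.0, 0.0, -1.0]]
wrist_force: [1.0, -0.3, -0.1]
gripper_width: 1.0
gripper_force: 0.0
```

servo_tool(commands=[[[0,-39,31,0,0,0,0],[0,-78,62,0,0,0,0],[0,-117,94,0,0,0,0],[0,-156,125,0,0,0,0],[0,-195,156,0,0,0,0]]])

```text
time_s: 1.6
tcp_pos: [0.6029, 0.0626, 0.2332]
ee_rot: [[-0.935, -0.355, -0.001], [-0.355, 0.935, -0.0], [0.001, 0.0, -1.0]]
wrist_force: [0.7, -1.9, -0.5]
gripper_width: 0.999
gripper_force: 0.0
```

servo_tool(commands=[[[0,-25,20,20,0,0,0.05],[0,-49,39.5,40,0,0,0.105],[0,-49,39.5,80,0,0,0.105],[0,-49,39.5,100,0,0,0.105],[0,-49,39.5,100,0,0,0.105]]])

```text
time_s: 2.1
tcp_pos: [0.6317, 0.1144, 0.1289]
ee_rot: [[-0.967, -0.255, -0.009], [-0.255, 0.967, -0.003], [0.009, -0.001, -1.0]]
wrist_force: [-0.9, -0.4, 0.1]
gripper_width: 0.997
gripper_force: 0.0
```

Run:
```python
from h import *
from station import r
s=r.sense();print(s["time_s"],s["tcp_pos"],s["ee_rot"],s["joints"],s["wrist_force"])
print(rel([.6346,.1158,.047],104.8,s))
```

```text
2.1 [0.63169767 0.114444   0.12887192] [[-9.66968924e-01 -2.54735900e-01 -8.98453439e-03]
 [-2.54719671e-01  9.67010511e-01 -2.92576973e-03]
 [ 9.43343778e-03 -5.40590757e-04 -9.99955358e-01]] [ 2.46526284e+01  2.87799902e+01 -4.46301849e+00 -7.41165179e-02
 -5.72948000e+01 -9.98544966e+01] [-0.92695959 -0.41935768  0.07434919]
(array([-3.9,  0.6, 81.8]), array([-0.001, -0.009, -0.001]))
```

servo_tool(commands=[[[0,0,0,0,0,0,0],[0,0,0,20,0,0,0],[0,0,0,45,0,0,0],[0,0,0,70,0,0,0],[0,0,0,85,0,0,0]]])

```text
time_s: 2.6
tcp_pos: [0.6349, 0.1149, 0.0491]
ee_rot: [[-0.967, -0.255, 0.002], [-0.255, 0.967, 0.001], [-0.002, 0.0, -1.0]]
wrist_force: [-0.4, 0.4, -0.2]
gripper_width: 1.0
gripper_force: 0.0
```

servo_tool(commands=[[[0,0,0,0,0,0,0],[0,0,0,0,0,0,0],[1,0,0,0,0,0,0],[1,0,0,0,0,0,0],[1,0,0,0,0,0,0]]])

```text
time_s: 3.1
tcp_pos: [0.6348, 0.1152, 0.0497]
ee_rot: [[-0.967, -0.255, 0.002], [-0.255, 0.967, 0.001], [-0.002, 0.0, -1.0]]
wrist_force: [-0.6, 1.1, 0.1]
gripper_width: 0.812
gripper_force: 0.0
```

servo_tool(commands=[[[1,0,0,0,0,0,0],[1,0,0,0,0,0,0],[1,0,0,0,0,0,0],[1,0,0,0,0,0,0],[1,0,0,0,0,0,0]]])

```text
time_s: 3.6
tcp_pos: [0.6345, 0.1152, 0.049]
ee_rot: [[-0.967, -0.255, 0.001], [-0.255, 0.967, 0.0], [-0.001, 0.0, -1.0]]
wrist_force: [-1.5, 2.1, 3.3]
gripper_width: 0.686
gripper_force: 30.0
```

Gripped at 60 mm width. Now I'll lift A gently and feel the weight.

servo_tool(commands=[[[1,0,0,-4,0,0,0],[1,0,0,-12,0,0,0],[1,0,0,-22,0,0,0],[1,0,0,-28,0,0,0],[1,0,0,-30,0,0,0]]])

```text
time_s: 4.1
tcp_pos: [0.6349, 0.1151, 0.0799]
ee_rot: [[-0.967, -0.255, 0.002], [-0.255, 0.967, 0.001], [-0.002, 0.0, -1.0]]
wrist_force: [1.2, 0.5, -0.8]
gripper_width: 0.684
gripper_force: 30.0
```

servo_tool(commands=[[[1,0,0,0,0,0,0],[1,0,0,0,0,0,0],[1,0,0,0,0,0,0],[1,0,0,0,0,0,0],[1,0,0,0,0,0,0]]])

```text
time_s: 4.6
tcp_pos: [0.6342, 0.1149, 0.0783]
ee_rot: [[-0.967, -0.255, -0.0], [-0.255, 0.967, -0.0], [0.001, -0.0, -1.0]]
wrist_force: [0.9, 0.4, -1.2]
gripper_width: 0.692
gripper_force: 30.0
```

servo_tool(commands=[[[1,0,0,0,0,0,0],[1,0,0,0,0,0,0],[1,0,0,0,0,0,0],[1,0,0,0,0,0,0],[1,0,0,0,0,0,0]]])

```text
time_s: 5.1
tcp_pos: [0.6343, 0.115, 0.0786]
ee_rot: [[-0.967, -0.255, 0.0], [-0.255, 0.967, 0.0], [-0.0, 0.0, -1.0]]
wrist_force: [-1.2, -0.4, -1.1]
gripper_width: 0.688
gripper_force: 30.0
```

A reads about 1.2 N, so it looks light. I'll set it back and feel B too.

servo_tool(commands=[[[1,0,0,8,0,0,0],[1,0,0,17,0,0,0],[1,0,0,24,0,0,0],[1,0,0,28,0,0,0],[1,0,0,30,0,0,0]]])

```text
time_s: 5.6
tcp_pos: [0.6337, 0.1147, 0.049]
ee_rot: [[-0.967, -0.256, -0.002], [-0.256, 0.967, -0.001], [0.002, -0.001, -1.0]]
wrist_force: [-6.5, 0.2, 13.2]
gripper_width: 0.688
gripper_force: 30.0
```

servo_tool(commands=[[[1,0,0,0,0,0,0],[0,0,0,0,0,0,0],[0,0,0,0,0,0,0],[0,0,0,0,0,0,0],[0,0,0,0,0,0,0]]])

```text
time_s: 6.1
tcp_pos: [0.6345, 0.115, 0.0484]
ee_rot: [[-0.967, -0.255, 0.0], [-0.255, 0.967, 0.0], [-0.0, 0.0, -1.0]]
wrist_force: [-0.0, -0.2, 0.7]
gripper_width: 0.95
gripper_force: 0.0
```

servo_tool(commands=[[[0,0,0,0,0,0,0],[0,0,0,-15,0,0,0],[0,0,0,-40,0,0,0],[0,0,0,-75,0,0,0],[0,0,0,-110,0,0,0]]])

```text
time_s: 6.6
tcp_pos: [0.634, 0.1148, 0.1593]
ee_rot: [[-0.967, -0.255, -0.001], [-0.255, 0.967, -0.001], [0.001, -0.0, -1.0]]
wrist_force: [0.6, 0.4, -0.1]
gripper_width: 1.001
gripper_force: 0.0
```

Run:
```python
from h import *
from station import r
s=r.sense();print(s["tcp_pos"],s["joints"][-1])
for y in(52.3,142.3):print(rel([.4895,.2415,.050],y,s))
c=r.capture("side");cv2.imwrite("pics/side1.png",cv2.resize(c["pixels"][150:320,80:330,::-1],None,fx=3,fy=3,interpolation=cv2.INTER_CUBIC))
```

```text
[0.63403446 0.11482714 0.15926589] -99.85336185857656
(array([107.3, 159.4, 109.3]), array([-0.001, -0.001,  0.916]))
(array([107.3, 159.4, 109.3]), array([ 0.   , -0.001, -0.655]))
```

View pics/side1.png

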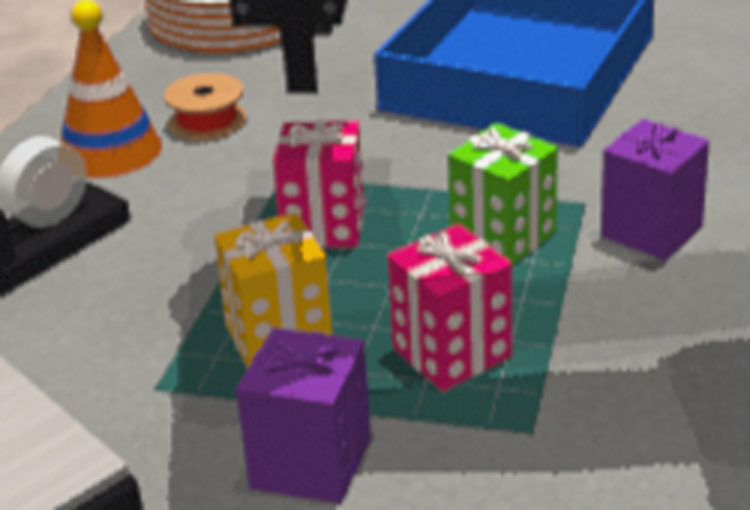

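Box A at (318,185) in the crop stands upright again. B is at (450,310), untouched.

servo_tool(commands=[[[0,21,32,0,0,0,-0.13],[0,43,64,0,0,0,-0.26],[0,64,96,0,0,0,-0.39],[0,86,128,0,0,0,-0.52],[0,107,159,0,0,0,-0.655]]])

```text
time_s: 7.15
tcp_pos: [0.4891, 0.2422, 0.1586]
ee_rot: [[-0.607, -0.794, 0.0], [-0.794, 0.607, 0.0], [-0.0, -0.0, -1.0]]
wrist_force: [0.0, 0.8, 0.2]
gripper_width: 1.004
gripper_force: 0.0
```

servo_tool(commands=[[[0,0,0,0,0,0,0],[0,0,0,10,0,0,0],[0,0,0,20,0,0,0],[0,0,0,30,0,0,0],[0,0,0,30,0,0,0]]])

```text
time_s: 7.65
tcp_pos: [0.4898, 0.2398, 0.126]
ee_rot: [[-0.613, -0.79, -0.004], [-0.79, 0.613, -0.003], [0.005, 0.001, -1.0]]
wrist_force: [-0.2, 0.6, -0.1]
gripper_width: 1.0
gripper_force: 0.0
```

Run:
```python
from h import *
from station import r
s=r.sense();print(s["tcp_pos"],s["joints"][-1])
for y in(52.3,142.3):print(rel([.4895,.2415,.050],y,s))
```

```text
[0.48976452 0.23982597 0.12599156] -80.92110200927355
(array([-1.5,  1.1, 76. ]), array([-0.003, -0.005,  1.569]))
(array([-1.5,  1.1, 76. ]), array([ 0.001, -0.005, -0.002]))
```

servo_tool(commands=[[[0,0,1,5,0,0,0],[0,0,1,25,0,0,0],[0,0,1,45,0,0,0],[0,0,1,65,0,0,0],[0,0,1,79,0,0,0]]])

```text
time_s: 8.15
tcp_pos: [0.4895, 0.2415, 0.0482]
ee_rot: [[-0.612, -0.791, -0.001], [-0.791, 0.612, -0.001], [0.001, 0.0, -1.0]]
wrist_force: [0.9, -0.2, 0.7]
gripper_width: 0.998
gripper_force: 0.0
```

servo_tool(commands=[[[0,0,0,0,0,0,0],[1,0,0,0,0,0,0],[1,0,0,0,0,0,0],[1,0,0,0,0,0,0],[1,0,0,0,0,0,0]]])

```text
time_s: 8.65
tcp_pos: [0.4899, 0.2423, 0.0503]
ee_rot: [[-0.612, -0.791, 0.001], [-0.791, 0.612, 0.001], [-0.002, -0.0, -1.0]]
wrist_force: [0.1, -0.4, 0.1]
gripper_width: 0.724
gripper_force: 0.0
```

servo_tool(commands=[[[1,0,0,0,0,0,0],[1,0,0,0,0,0,0],[1,0,0,0,0,0,0],[1,0,0,0,0,0,0],[1,0,0,0,0,0,0]]])

```text
time_s: 9.15
tcp_pos: [0.4897, 0.2424, 0.0502]
ee_rot: [[-0.611, -0.791, 0.001], [-0.791, 0.611, 0.001], [-0.001, -0.0, -1.0]]
wrist_force: [-2.2, 0.8, 6.0]
gripper_width: 0.691
gripper_force: 30.0
```

servo_tool(commands=[[[1,0,0,-4,0,0,0],[1,0,0,-12,0,0,0],[1,0,0,-22,0,0,0],[1,0,0,-28,0,0,0],[1,0,0,-30,0,0,0]]])

```text
time_s: 9.65
tcp_pos: [0.4899, 0.2423, 0.0805]
ee_rot: [[-0.612, -0.791, 0.001], [-0.791, 0.612, 0.001], [-0.002, -0.0, -1.0]]
wrist_force: [0.3, 0.6, -6.6]
gripper_width: 0.687
gripper_force: 30.0
```

servo_tool(commands=[[[1,0,0,0,0,0,0],[1,0,0,0,0,0,0],[1,0,0,0,0,0,0],[1,0,0,0,0,0,0],[1,0,0,0,0,0,0]]])

```text
time_s: 10.15
tcp_pos: [0.4894, 0.242, 0.0793]
ee_rot: [[-0.611, -0.791, -0.0], [-0.791, 0.611, -0.0], [0.0, 0.0, -1.0]]
wrist_force: [1.2, -0.1, -6.2]
gripper_width: 0.687
gripper_force: 30.0
```

B weighs about 6.2 N, or 0.63 kg, so it is the filled one. I'll carry it to the tray.

servo_tool(commands=[[[1,0,0,-10,0,0,0],[1,0,0,-35,0,0,0],[1,0,0,-65,0,0,0],[1,0,0,-90,0,0,0],[1,0,0,-100,0,0,0]]])

```text
time_s: 10.65
tcp_pos: [0.4909, 0.243, 0.1832]
ee_rot: [[-0.611, -0.792, 0.005], [-0.791, 0.611, 0.004], [-0.006, -0.002, -1.0]]
wrist_force: [0.1, 1.0, -7.6]
gripper_width: 0.685
gripper_force: 30.0
```

servo_tool(commands=[[[1,10,-10,0,0,0,0],[1,32,-32,0,0,0,0],[1,60,-60,0,0,0,0],[1,90,-90,0,0,0,0],[1,120,-120,0,0,0,0]]])

```text
time_s: 11.15
tcp_pos: [0.5098, 0.0715, 0.1782]
ee_rot: [[-0.611, -0.791, -0.003], [-0.791, 0.611, -0.001], [0.003, 0.002, -1.0]]
wrist_force: [1.0, 0.1, -6.6]
gripper_width: 0.689
gripper_force: 30.0
```

servo_tool(commands=[[[1,30,-30,0,0,0,0],[1,60,-60,0,0,0,0],[1,90,-90,0,0,0,0],[1,115,-115,0,0,0,0],[1,135,-135,0,0,0,0]]])

```text
time_s: 11.65
tcp_pos: [0.5338, -0.1182, 0.178]
ee_rot: [[-0.613, -0.79, -0.004], [-0.79, 0.613, 0.0], [0.002, 0.003, -1.0]]
wrist_force: [0.9, 0.5, -6.4]
gripper_width: 0.683
gripper_force: 30.0
```

servo_tool(commands=[[[1,15,-15,0,0,0,-0.08],[1,30,-30,0,0,0,-0.2],[1,42,-42,0,0,0,-0.33],[1,48,-48,0,0,0,-0.46],[1,50,-49,0,0,0,-0.56]]])

```text
time_s: 12.15
tcp_pos: [0.542, -0.1866, 0.1776]
ee_rot: [[-0.096, -0.995, -0.004], [-0.995, 0.096, 0.001], [-0.0, 0.004, -1.0]]
wrist_force: [0.9, 0.8, -8.0]
gripper_width: 0.686
gripper_force: 30.0
```

Run:
```python
from h import *
from station import r
s=r.sense();print(s["tcp_pos"],s["wrist_force"])
print(rel([.5438,-.1853,.055],174.3,s))
c=r.capture("top");cv2.imwrite("pics/top2.png",cv2.resize(c["pixels"][:,:,::-1],(800,600)))
```

```text
[ 0.54203895 -0.18658699  0.17758586] [ 0.88796496  0.7851882  -8.00487283]
(array([ -1.4,  -2.1, 122.6]), array([0.004, 0.   , 0.004]))
```

View pics/top2.png

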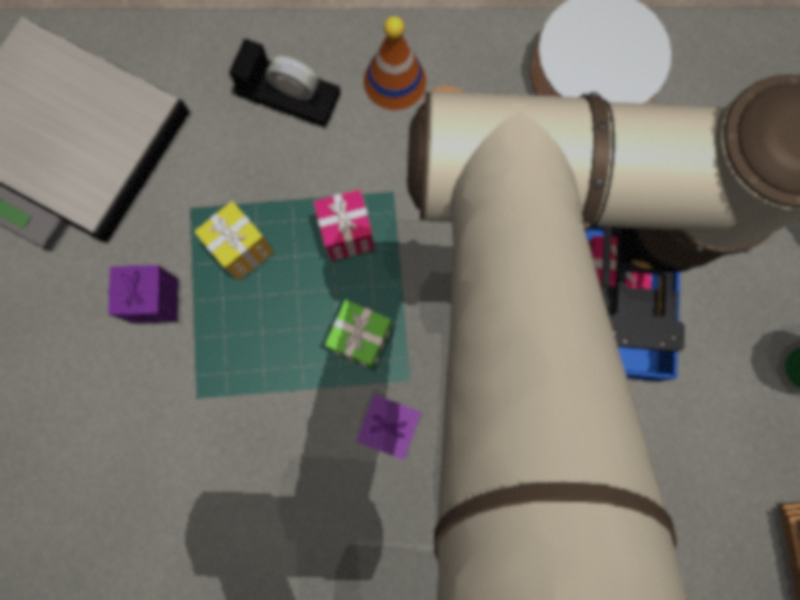

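The picture shows the other boxes undisturbed and the held box over the tray, near (630,260). I'll lower it, slowing near the floor.

servo_tool(commands=[[[1,-1,-1,10,0,0,0],[1,-1,-1,35,0,0,0],[1,-1,-1,65,0,0,0],[1,-1,-1,90,0,0,0],[1,-1,-1,105,0,0,0]]])

```text
time_s: 12.7
tcp_pos: [0.5422, -0.1836, 0.0709]
ee_rot: [[-0.1, -0.995, -0.006], [-0.995, 0.1, 0.001], [-0.0, 0.006, -1.0]]
wrist_force: [-0.4, -0.1, -6.6]
gripper_width: 0.689
gripper_force: 30.0
```

servo_tool(commands=[[[1,0,0,0,0,0,0],[1,0,0,2,0,0,0],[1,0,0,5,0,0,0],[1,0,0,8,0,0,0],[1,0,0,11,0,0,0]]])

```text
time_s: 13.2
tcp_pos: [0.545, -0.1843, 0.064]
ee_rot: [[-0.098, -0.995, 0.001], [-0.995, 0.098, -0.0], [-0.0, -0.001, -1.0]]
wrist_force: [0.0, -0.1, -6.0]
gripper_width: 0.688
gripper_force: 30.0
```

servo_tool(commands=[[[1,0,0,2,0,0,0],[1,0,0,3.5,0,0,0],[1,0,0,5,0,0,0],[1,0,0,6,0,0,0],[1,0,0,6,0,0,0]]])

```text
time_s: 13.7
tcp_pos: [0.5445, -0.1843, 0.0574]
ee_rot: [[-0.098, -0.995, -0.0], [-0.995, 0.098, 0.0], [0.0, 0.0, -1.0]]
wrist_force: [-0.6, -0.1, -6.8]
gripper_width: 0.688
gripper_force: 30.0
```

servo_tool(commands=[[[1,0,0,0.5,0,0,0],[1,0,0,1,0,0,0],[1,0,0,1.5,0,0,0],[1,0,0,2,0,0,0],[1,0,0,2,0,0,0]]])

```text
time_s: 14.2
tcp_pos: [0.5446, -0.1843, 0.0554]
ee_rot: [[-0.098, -0.995, -0.0], [-0.995, 0.098, 0.0], [-0.0, 0.0, -1.0]]
wrist_force: [0.1, -0.1, -6.7]
gripper_width: 0.689
gripper_force: 30.0
```

servo_tool(commands=[[[1,0,0,0.4,0,0,0],[1,0,0,0.8,0,0,0],[1,0,0,1.2,0,0,0],[1,0,0,1.5,0,0,0],[1,0,0,1.5,0,0,0]]])

```text
time_s: 14.7
tcp_pos: [0.5447, -0.1844, 0.0552]
ee_rot: [[-0.098, -0.995, 0.0], [-0.995, 0.098, -0.0], [0.0, -0.0, -1.0]]
wrist_force: [-3.8, 2.0, 6.3]
gripper_width: 0.687
gripper_force: 30.0
```

It's on the tray floor: the force reversed to +6 N. I'll release and retreat.

servo_tool(commands=[[[0,0,0,-1,0,0,0],[0,0,0,-1,0,0,0],[0,0,0,-1,0,0,0],[0,0,0,-1,0,0,0],[0,0,0,-1,0,0,0]]])

```text
time_s: 15.2
tcp_pos: [0.5449, -0.1843, 0.055]
ee_rot: [[-0.098, -0.995, 0.0], [-0.995, 0.098, -0.0], [0.0, -0.0, -1.0]]
wrist_force: [0.5, -0.4, 0.6]
gripper_width: 0.979
gripper_force: 0.0
```

servo_tool(commands=[[[0,0,0,0,0,0,0],[0,0,0,-10,0,0,0],[0,0,0,-40,0,0,0],[0,0,0,-80,0,0,0],[0,0,0,-120,0,0,0]]])

```text
time_s: 15.7
tcp_pos: [0.5444, -0.1844, 0.1769]
ee_rot: [[-0.098, -0.995, -0.0], [-0.995, 0.098, -0.0], [0.0, 0.0, -1.0]]
wrist_force: [1.1, -0.2, 0.7]
gripper_width: 0.999
gripper_force: 0.0
```

servo_tool(commands=[[[0,30,5,-20,0,0,0],[0,80,10,-20,0,0,0],[0,130,15,-20,0,0,0],[0,180,20,-20,0,0,0],[0,210,25,-20,0,0,0]]])

```text
time_s: 16.2
tcp_pos: [0.4983, -0.3938, 0.1959]
ee_rot: [[-0.1, -0.995, 0.001], [-0.995, 0.1, -0.001], [0.001, -0.001, -1.0]]
wrist_force: [0.3, -0.1, -0.3]
gripper_width: 1.0
gripper_force: 0.0
```

Run:
```python
from h import *
from station import r
s=r.sense();print(s["time_s"],s["tcp_pos"])
a=r.capture("top")["pixels"][100:290,110:450,::-1];b=r.capture("side")["pixels"][100:320,60:400,::-1]
cv2.imwrite("pics/end.png",cv2.resize(np.vstack([a,b]),None,fx=1.46,fy=1.46,interpolation=cv2.INTER_CUBIC))
```

```text
16.2 [ 0.49827936 -0.39384419  0.19591003]
```

View pics/end.png

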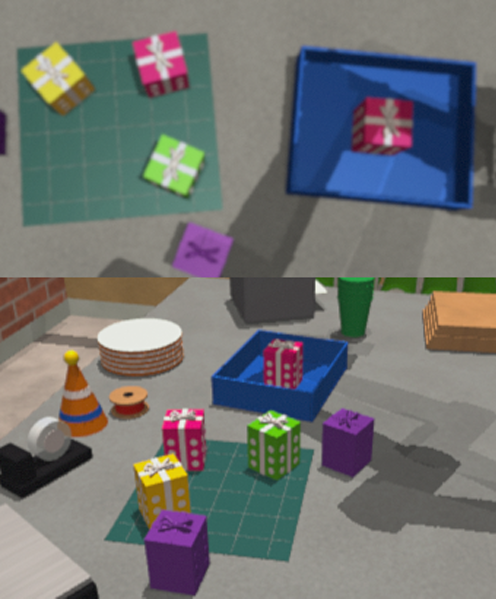

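The heavy box stands upright in the tray at (385,125). The light one stands upright on the bench at (160,65), and the gripper is clear of everything.

```bash
python3 -c "
from station import r
print(r.finish_job())"
```

```text
the job is handed in; nothing more can be done
None
```

The heavy pink box (about 0.63 kg by feel) stands upright on the tray floor, the light one stands upright on the bench, and the job was handed in at about 16 s of the 54 s allowed; no verdict was returned.

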